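# Sweep the carving board's chips into the empty tray

## Task

Five loose clay chips lie on the carving board; a tray stands at each end of it, one empty and one holding figure parts. Take the wooden scraper block off its cork mat and with it, not with the fingers, push all the chips off the board's end into the empty tray, without shifting or tipping the unfired clay figure that stands on the board. Then stand the scraper upright on its mat again and let go, with everything else on the bench left where it was.

Things in the scene. Friction and masses are not known exactly. Their poses are not given: they have to be found in the camera images.
- board: Fixed wooden carving board, 210 x 240 mm, 36 mm high; origin at the centre of its underside on the bench, z up. Its top is flat at z = 36 mm. Low rails (10 mm wide, 10 mm above the top) run along its two long edges at x = +-100 mm (inner faces at x = +-95 mm); the two ends at y = +-120 mm have no rail, and a tray stands against each end.
- empty_tray: Fixed shallow metal tray, empty, 200 mm along its x (same direction as the board's x), 100 mm along y, 26 mm high (rim 10 mm below the board's top), walls and floor 3 mm. Origin at the centre of its underside. It stands 2 mm from one end of the board, its centre 172 mm from the board's centre along the board's +y or -y: which end differs from run to run.
- parts_tray: Fixed tray of the same make and size at the other end of the board; figure parts (small clay heads, arms and a block, up to 27 mm high) lie fixed in it. Chips must not end here. Origin at the centre of its underside.
- scraper: Loose wooden scraper block, 140 g or so. A foot 110 mm (its x) by 30 mm (its y) by 16 mm high, with a straight upright grip on its middle 70 mm (x) by 22 mm (y), from 16 to 76 mm height. Pinch the grip across its 22 mm thickness (y) from above. Origin at the centre of the underside of the foot; z up. Both its long faces push alike. It starts standing on the cork mat.
- mat: Fixed thin cork mat, 160 mm (x) by 90 mm (y), 4 mm thick, the scraper's place, at the left or right of the bench. Origin at the centre of its underside on the bench.
- figure: Loose, unfired clay figure of a person, 72 mm tall on a round foot 28 mm across, standing on the board near the rail at the board's -x side (centre about 70 mm from the board's centre line). Origin at the centre of its foot.
- chip1: Loose pale clay chip, about 24 x 20 mm and 10 mm thick, 10 g, irregular; origin at the centre of its underside. Starts lying flat on the board, its centre within x = -20 to 60 mm and y = +-50 mm of the board's centre (board's axes).
- chip2: Another such chip on the board, as chip1.
- chip3: Another such chip on the board, as chip1.
- chip4: Another such chip on the board, as chip1.
- chip5: Another such chip on the board, as chip1.
- jar: Bystander: white jar, 56 mm across, 75 mm high, standing on the bench on the other side of the board from the mat. Origin at the centre of its underside.
- glue: Bystander: yellow glue bottle, 36 mm across, 100 mm high, at the far edge of the bench.
- burner: Bystander: round steel spirit burner, 72 mm across, 100 mm high, at the far edge.
- metal_cup: Bystander: small steel cup, 40 mm across, 48 mm high, at the far edge.
- pick_pot: Bystander: clear pot of wooden picks, 48 mm across, 65 mm high, at the far edge.
- tin: Bystander: small closed round tin, 48 mm across, 40 mm high, at the far left of the bench.
Not all that is in view belongs to the job. What is shaped like the scraper but blue or green is not meant.

How it is judged:
By the outcome, as a careful person would: the job done as asked, in the order asked, and still so for the second after the job is handed in, with the robot touching nothing.
It also fails if it takes over 54 s, if anything falls off the work surface, if the arm or the gripper's body presses on something with over 40 N, if the wrist force passes 120 N, or if a joint passes its speed limit or range.

## Robot

A 6-joint arm with a two-finger parallel gripper is mounted at the origin on the work surface. World frame = base frame: x ahead of the robot, y to its left, z up, the work surface at z = 0. Lengths are in m, angles in rad, forces in N, time in s.
With the tool pointing down it reaches from about 0.35 to 0.975 m from the base axis. Payload 4.9 kg.
Tool frame: the origin (TCP) lies at the very end of the fingers, on their centre line; the grasp point (between the pads) lies 19 mm behind it; z points along the fingers, y is the line along which they close (so a half turn about z gives the same grasp; the last joint's range is limited). The gripper opens to 85 mm and grips with 20 to 120 N. Pads are 22 mm wide; open, the fingers measure 114 mm over their backs; the gripper's body (76 mm by 85 mm) begins 54 mm behind the grasp point. The pads swing forward as they close: fully open they stand 13 mm farther back than shut.
Start: joints at [1.182, 0.053, 1.613, -0, 1.476, -0.119], TCP at [0.167, 0.602, 0.231] pointing down, gripper open.
Joint ranges: [-3.01, 3.01], [-1.01, 2.22], [0.06, 2.58], [-1.02, 4.17], [0.09, 2.62], [-3.14, 3.14]. Speed limits (rad/s): [2.57, 2.57, 3.14, 3.14, 3.14, 3.14].

## Interface

Orientations are given as a unit quaternion [w, x, y, z].
In Python, from plant import manip gives the robot as it stands.
- The arm moves only by the tool play_rows, never from a script. Its argument "series" is a list that holds one entry, the list of rows, each a list of 7 numbers: the shift along the world's x, y, z in m, then the turn, a rotation vector about the world's x, y, z in degrees, then the opening, from 0 (shut) to 1 (fully open). In form: [[[dx, dy, dz, rx, ry, rz, grip], ...]]. A call has 1 to 10 rows; each row shifts and turns the commanded pose from where the row before left it; what a row does not reach is not made up. A row lasts 1/10 s, in which the tool goes at most 50 mm and 8.59 degrees, less where a joint would pass 70% of its speed; a pose out of reach is approached as far as the arm can. A call with a gripper value outside its range is refused whole. The fingers move at their own pace and stop on an object; the grip force is fixed at half the most. Time passes only in rows, so rows that do not move let the fingers close. It gives the time, the measured TCP pose, the force, the opening and the grip force at its end, in the units of the state.
- manip.state(): the state, without advancing time (a new reading comes with each control period).
- manip.grab_frame(name): name is "side" or "top"; returns a dict with "frame" (480x640x3 uint8, blue, green, red), "mtx" (3x3 intrinsics, pixels), "R" (3x3) and "t" (3): a world point X has camera coordinates R X + t. Camera axes: x right, y down, z forward; pixel columns grow to the right and rows downward; lengths in m; the calibration is good to about 2 mm. A picture is of the moment at which its call begins. There is no depth.
- manip.job_done(): hands the job in; it is judged then, once.
The state is a dict: "time": time; "joint_pos": joint angles; "joint_vel": joint speeds; "joint_efforts": joint torques, N m; "tool_pos": TCP position; "tool_rot": TCP orientation; "contact_force": force on the tool from outside, world axes, zero at the start; "ft_torque": the same for the moment, N m; "gripper_width": opening from 0.0 (shut) to 1.0 (fully open); "grasp_force": force on a finger pad.
Only numpy, scipy, OpenCV 4.12 (cv2) and the standard library are available. Lean on these libraries where they do the work, as an engineer would, in place of code of your own. Each camera call takes 0.05 s, during which the arm holds its last target. There are 200 camera calls.

## Working session

There is one attempt and no reset: what is moved stays moved. The work goes in short steps, Python scripts to look and compute and a tool call to move; the robot and the scene stay as the last step left them, time stands still between calls to the robot, and variables do not carry over. Pictures are saved under pics/ and viewed, at most 10 in all, crops included, and the job is handed in when it is done.

Besides the shell and the picture viewer there is one more tool, called after "Call:" as name(argument=value, ...) on one line, values as JSON. play_rows: Moves the arm, as the interface text tells. Its arguments: {"type":"object","properties":{"series":{"type":"array"}},"required":["series"]}

```bash
mkdir -p pics; cat > h.py <<'E'
import numpy as np,cv2
from plant import manip
def grab(n,f=None):
    g=manip.grab_frame(n)
    if f: cv2.imwrite('pics/'+f,g['frame'])
    return g
def ray(g,px,z):
    K,R,t=map(np.array,(g['mtx'],g['R'],g['t'])); t=t.ravel()
    d=R.T@np.linalg.solve(K,[px[0],px[1],1.]); c=-R.T@t
    return (c+d*(z-c[2])/d[2]).round(4)
def proj(g,X):
    p=np.array(g['mtx'])@(np.array(g['R'])@np.array(X)+np.array(g['t']).ravel()); return (p[:2]/p[2]).round(1)
E
python3 - <<'E'
from h import *
for n in('top','side'):
    g=grab(n,n+'1.png'); print(n,-np.array(g['R']).T@np.array(g['t']).ravel())
print(manip.state())
E
```

```text
top [0.2743961  0.07524794 1.67651495]
side [ 0.49657476 -0.69756709  0.9281856 ]
{'time': 0.1, 'joint_pos': array([ 1.18198592e+00,  5.32943952e-02,  1.61415390e+00, -1.85712191e-05,
        1.47598426e+00, -1.19008308e-01]), 'joint_vel': array([-4.29224337e-06, -1.10152001e-03, -3.71165398e-03, -1.15431814e-03,
       -4.12753594e-04,  1.97060898e-04]), 'joint_efforts': array([-2.28674274e-06, -3.94902420e+01, -3.71363819e+01, -1.42423009e-04,
        3.92306509e-03, -1.29349382e-05]), 'tool_pos': array([0.16638434, 0.60186665, 0.23018541]), 'tool_rot': array([-2.22136611e-04,  1.34491324e-01,  9.90914344e-01, -8.92780862e-04]), 'contact_force': array([-0.11010558,  0.13025262,  0.388197  ]), 'ft_torque': array([ 0.01152282, -0.02961524, -0.01329495]), 'grasp_force': 0.0, 'gripper_width': 1.0034633414320027}
```

View pics/top1.png

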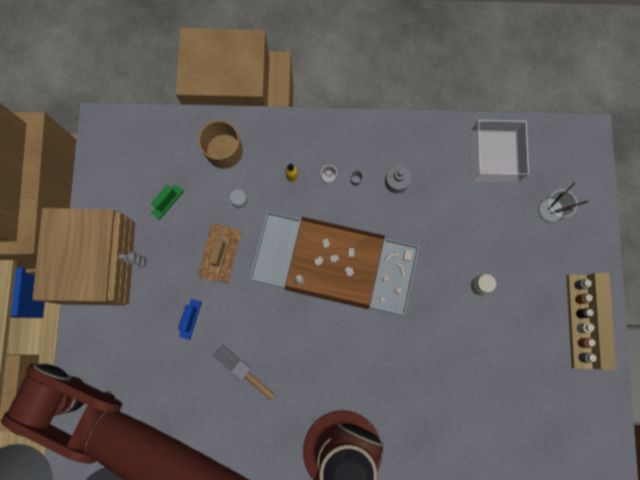

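View pics/side1.png

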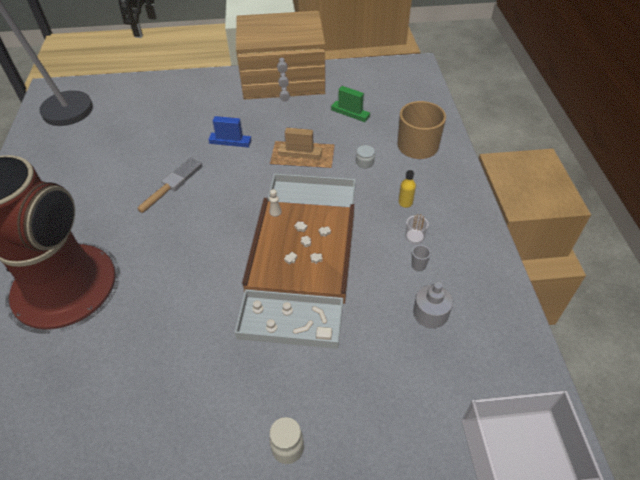

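Candidates for the scraper: the brown block on the cork mat at top (219,252) / side (300,145); the blue block at top (190,319) / side (228,130); the green one at top (167,200) / side (350,102). I choose the brown one. The empty tray is the left one (top (275,250)). The figure is at top (300,280), and the chips are at about (320–352, 243–271). Next is a close crop and measurements.

```bash
python3 - <<'E'
from h import *
g=grab('top');s=grab('side')
a=cv2.resize(g['frame'][205:315,190:390],(800,440),interpolation=3)[:,:800]
b=cv2.resize(s['frame'][118:178,260:345],(400,282),interpolation=3)
im=np.zeros((600,800,3),np.uint8); im[:330,:600]=cv2.resize(a,(600,330)); im[330:600,:383]=cv2.resize(b,(383,270)); 
c=s['frame'][180:300,240:360]; im[330:600,400:670]=cv2.resize(c,(270,270),interpolation=3)
cv2.imwrite('pics/crop.png',im)
h=cv2.cvtColor(g['frame'],cv2.COLOR_BGR2HSV); hs=cv2.cvtColor(s['frame'],cv2.COLOR_BGR2HSV)
for nm,p in (('board',(300,250)),('mat',(210,270)),('scr',(220,250)),('chip',(319,261)),('tray',(275,240)),('fig',(300,279))): print(nm,h[p[1],p[0]])
for nm,p in (('board',(280,240)),('mat',(280,160)),('scrtop',(299,131)),('scrface',(299,142)),('foot',(300,154))): print('s',nm,hs[p[1],p[0]])
# board mask, chips
m=cv2.inRange(h,(5,100,30),(14,255,255)); m[:, :282]=0;m[:,392:]=0;m[:210]=0;m[315:]=0
m=cv2.morphologyEx(m,cv2.MORPH_CLOSE,np.ones((9,9)))
r=cv2.minAreaRect(max(cv2.findContours(m,0,1)[0],key=cv2.contourArea)); print(r)
print('board corners',[ray(g,p,.044)[:2] for p in cv2.boxPoints(r)])
for G,H,n,box in((g,h,'top',(215,310,285,385)),(s,hs,'side',(185,292,245,355))):
    w=cv2.inRange(H,(0,0,120),(180,90,255)); k=np.zeros_like(w); k[box[0]:box[1],box[2]:box[3]]=w[box[0]:box[1],box[2]:box[3]]
    N,L,S,C=cv2.connectedComponentsWithStats(k)
    for i in range(1,N):
        if 12<S[i,4]<250: print(n,C[i].round(1),S[i],ray(G,C[i],.044)[:2])
E
```

```text
board [ 14 153 120]
mat [ 17 112 137]
scr [ 17 126  89]
chip [ 18  16 158]
tray [101  20 141]
fig [ 18  31 146]
s board [ 14 134 141]
s mat [ 15 113 154]
s scrtop [ 17 107 159]
s scrface [ 16 107 121]
s foot [ 17 114 125]
((334.5617980957031, 262.3988952636719), (85.37166595458984, 73.52906036376953), 12.994616508483887)
board corners [array([0.4323, 0.1651]), array([0.6358, 0.1245]), array([ 0.5853, -0.1108]), array([ 0.3838, -0.0651])]
top [325.7 242.7] [322 238   8  10  60] [0.5634 0.0542]
top [351.3 252. ] [348 248   7   9  53] [ 0.5383 -0.0181]
top [334.  258.1] [330 255   9   8  58] [0.5202 0.0302]
top [318.5 260.4] [314 256  10  10  60] [0.513  0.0734]
top [349.1 270.9] [345 266   9  10  62] [ 0.485  -0.0124]
top [299.5 278.2] [296 274   8   9  46] [0.4621 0.1251]
side [300.3 226. ] [294 221  13  11 106] [0.5108 0.0718]
side [324.4 230.7] [318 226  13  10  96] [0.5621 0.0526]
side [305.6 240.8] [300 236  11  11  96] [0.5191 0.0285]
side [290.2 257.5] [284 252  13  12 116] [ 0.4837 -0.0132]
side [315.9 257.5] [310 253  13  11 108] [ 0.5373 -0.0188]
side [256.5 290.3] [245 289  30   3  62] [ 0.412  -0.0885]
```

View pics/crop.png

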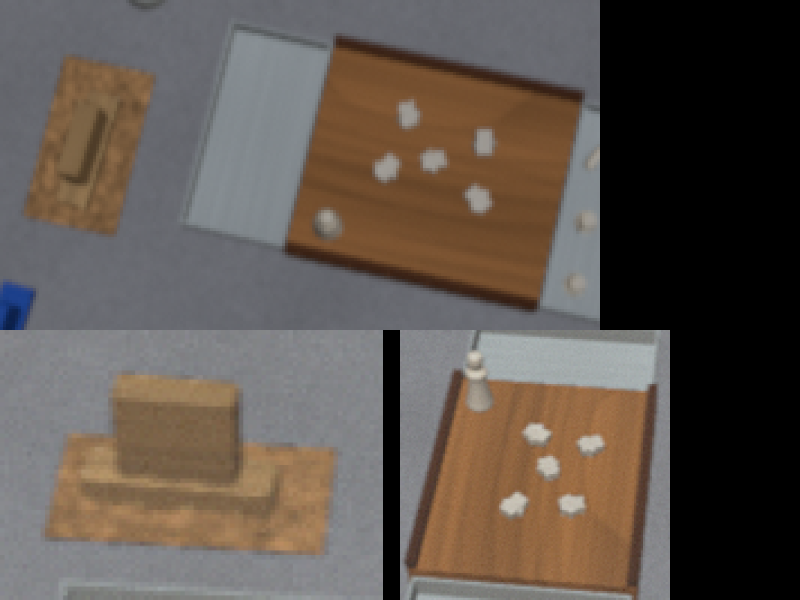

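```bash
python3 - <<'E'
from h import *
g=manip.grab_frame('top');s=manip.grab_frame('side')
T=lambda p:(190+p[0]/3,205+p[1]/3); S=lambda p:(260+p[0]/4.506,118+(p[1]-330)/4.5); S2=lambda p:(240+(p[0]-400)/2.25,180+(p[1]-330)/2.25)
def show(n,P): 
    P=np.array(P)[:,:2]; print(n,P.tolist(),'c',P.mean(0).round(4))
show('mat top',[ray(g,T(p),.004) for p in((65,55),(155,72),(115,235),(24,215))])
show('mat side',[ray(s,S(p),.004) for p in((70,433),(335,448),(323,553),(47,540))])
show('griptop top',[ray(g,T(p),.08) for p in((83,97),(107,105),(85,183),(60,175))])
show('griptop side',[ray(s,S(p),.08) for p in((115,374),(240,382),(237,400),(117,392))])
show('foot side bottom front',[ray(s,S(p),.004) for p in((82,500),(271,517))])
show('foot side top',[ray(s,S(p),.02) for p in((82,482),(270,497),(280,464),(87,450))])
show('foot top right',[ray(g,T(p),.02) for p in((122,97),(82,207),(56,200))])
show('board side corners',[ray(s,S2(p),z) for p,z in(((459,371),.046),((655,385),.046),((630,587),.046),((410,568),.046))])
show('board top corners',[ray(g,T(p),.046) for p in((335,38),(583,93),(537,310),(287,250))])
print('fig',ray(g,T((322,232)),.036),ray(s,S2((479,405)),.036),'head',ray(g,T((327,215)),.1),ray(s,S2((475,360)),.1))
c=np.array([.509,.028]);a=np.radians(-11.8);R=np.array([[np.cos(a),-np.sin(a)],[np.sin(a),np.cos(a)]])
for p in((.562,.0535),(.538,-.0185),(.5197,.0293),(.512,.0726),(.4844,-.0128),ray(s,S2((479,405)),.036)[:2],ray(s,S2((475,360)),.1)[:2]): print(((np.array(p)-c)@R).round(4))
E
```

```text
mat top [[0.6206, 0.3834], [0.6057, 0.2963], [0.4481, 0.3272], [0.4654, 0.414]] c [0.535  0.3552]
mat side [[0.4666, 0.413], [0.6208, 0.3824], [0.6042, 0.2936], [0.45, 0.3213]] c [0.5354 0.3526]
griptop top [[0.566, 0.3509], [0.559, 0.3287], [0.4869, 0.3451], [0.4938, 0.3681]] c [0.5264 0.3482]
griptop side [[0.4959, 0.3694], [0.5645, 0.3548], [0.5615, 0.3395], [0.4962, 0.3536]] c [0.5295 0.3543]
foot side bottom front [[0.4711, 0.353], [0.5779, 0.3267]] c [0.5245 0.3398]
foot side top [[0.4722, 0.3502], [0.5775, 0.3257], [0.5858, 0.3533], [0.4763, 0.3777]] c [0.528  0.3517]
foot top right [[0.5777, 0.3244], [0.4722, 0.3569], [0.4783, 0.3816]] c [0.5094 0.3543]
board side corners [[0.4387, 0.1626], [0.635, 0.1217], [0.5808, -0.117], [0.3884, -0.0764]] c [0.5107 0.0227]
board top corners [[0.6334, 0.1232], [0.5854, -0.1103], [0.3823, -0.0679], [0.433, 0.1624]] c [0.5085 0.0268]
fig [0.4513 0.131  0.036 ] [0.4568 0.1226 0.036 ] head [0.4597 0.1247 0.1   ] [0.458  0.1231 0.1   ]
[0.0467 0.0358]
[ 0.0379 -0.0396]
[0.0102 0.0035]
[-0.0062  0.0443]
[-0.0157 -0.045 ]
[-0.0704  0.0819]
[-0.0694  0.0827]
```

Call:
play_rows(series=[[[0.036, -0.025, 0, 0, 0, 0.5, 1], [0.036, -0.025, 0, 0, 0, 0.5, 1], [0.036, -0.025, 0, 0, 0, 0.5, 1], [0.036, -0.025, 0, 0, 0, 0.5, 1], [0.036, -0.025, 0, 0, 0, 0.5, 1], [0.036, -0.025, 0, 0, 0, 0, 1], [0.036, -0.025, 0, 0, 0, 0, 1], [0.036, -0.025, -0.02, 0, 0, 0, 1], [0.036, -0.025, -0.03, 0, 0, 0, 1], [0.038, -0.025, -0.03, 0, 0, 0, 1]]])

```text
time: 1.3
tool_pos: [0.5249, 0.3548, 0.1553]
tool_rot: [0.001, 0.113, 0.994, 0.001]
contact_force: [0.2, 1.0, 0.1]
gripper_width: 0.997
grasp_force: 0.0
```

Call:
play_rows(series=[[[0, 0, -0.02, 0, 0, 0, 1], [0, 0, -0.02, 0, 0, 0, 1], [0, 0, -0.01, 0, 0, 0, 1], [0, 0, 0, 0, 0, 0, 1]]])

```text
time: 1.7
tool_pos: [0.5221, 0.3553, 0.1035]
tool_rot: [-0.002, 0.113, 0.994, -0.001]
contact_force: [-0.5, -0.0, 0.4]
gripper_width: 1.0
grasp_force: 0.0
```

```bash
python3 - <<'E'
from h import *
print(manip.state()['tool_pos'])
s=grab('side');g=grab('top')
im=np.vstack([cv2.resize(s['frame'][60:180,230:380],(600,480))[:480][100:400],cv2.resize(g['frame'][205:305,150:350],(600,300))]);cv2.imwrite('pics/pre.png',im)
E
```

```text
[0.52211182 0.35532467 0.10346905]
```

View pics/pre.png

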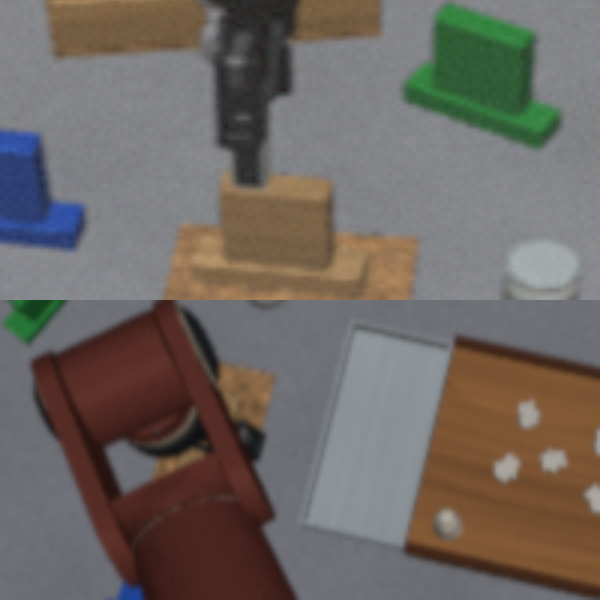

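Call:
play_rows(series=[[[0.003, -0.001, -0.02, 0, 0, 0, 1], [0.003, -0.002, -0.02, 0, 0, 0, 1], [0, 0, -0.015, 0, 0, 0, 1], [0, 0, -0.009, 0, 0, 0, 1], [0, 0, 0, 0, 0, 0, 1], [0, 0, 0, 0, 0, 0, 0.6], [0, 0, 0, 0, 0, 0, 0.4], [0, 0, 0, 0, 0, 0, 0.2], [0, 0, 0, 0, 0, 0, 0.1], [0, 0, 0, 0, 0, 0, 0.1]]])

```text
time: 2.8
tool_pos: [0.5297, 0.3531, 0.042]
tool_rot: [0.0, 0.113, 0.994, 0.0]
contact_force: [0.8, 0.7, 0.8]
gripper_width: 0.247
grasp_force: 62.9
```

Call:
play_rows(series=[[[0, 0, 0, 0, 0, 0, 0], [0, 0, 0, 0, 0, 0, 0], [0, 0, 0, 0, 0, 0, 0], [0, 0, 0, 0, 0, 0, 0], [0, 0, 0, 0, 0, 0, 0]]])

```text
time: 3.3
tool_pos: [0.5297, 0.3531, 0.042]
tool_rot: [0.0, 0.113, 0.994, 0.0]
contact_force: [-0.2, 0.9, 2.9]
gripper_width: 0.253
grasp_force: 62.9
```

Call:
play_rows(series=[[[0, 0, 0.01, 0, 0, 0, 0], [0, 0, 0.02, 0, 0, 0, 0], [0, 0, 0.03, 0, 0, 0, 0], [0, 0, 0.04, 0, 0, 0, 0], [0, 0, 0.03, 0, 0, 0, 0], [0, 0, 0.02, 0, 0, 0, 0], [0, -0.01, 0, 0, 0, 0.4, 0], [0, -0.02, 0, 0, 0, 0.4, 0], [0, -0.03, 0, 0, 0, 0.4, 0], [0, -0.03, 0, 0, 0, 0, 0]]])

```text
time: 4.3
tool_pos: [0.5277, 0.261, 0.1887]
tool_rot: [-0.002, 0.102, 0.995, -0.001]
contact_force: [-0.4, -0.5, -1.8]
gripper_width: 0.255
grasp_force: 62.4
```

Call:
play_rows(series=[[[-0.003, -0.04, 0, 0, 0, 0, 0], [-0.003, -0.04, 0, 0, 0, 0, 0], [-0.003, -0.04, 0, 0, 0, 0, 0], [-0.003, -0.04, 0, 0, 0, 0, 0], [-0.003, -0.04, 0, 0, 0, 0, 0], [-0.003, -0.04, 0, 0, 0, 0, 0], [-0.003, -0.04, 0, 0, 0, 0, 0], [-0.002, -0.03, 0, 0, 0, 0, 0], [-0.002, -0.013, 0, 0, 0, 0, 0], [0, 0, 0, 0, 0, 0, 0]]])

```text
time: 5.3
tool_pos: [0.5029, -0.0613, 0.1897]
tool_rot: [-0.002, 0.104, 0.995, 0.0]
contact_force: [0.3, 0.5, -2.1]
gripper_width: 0.248
grasp_force: 62.4
```

Call:
play_rows(series=[[[0, 0, -0.02, 0, 0, 0, 0], [0, 0, -0.03, 0, 0, 0, 0], [0, 0, -0.025, 0, 0, 0, 0], [0, 0, -0.01, 0, 0, 0, 0], [0, 0, 0, 0, 0, 0, 0], [0, 0, 0, 0, 0, 0, 0]]])

```text
time: 5.9
tool_pos: [0.5048, -0.0597, 0.1073]
tool_rot: [0.0, 0.102, 0.995, -0.0]
contact_force: [0.0, 0.7, -2.1]
gripper_width: 0.251
grasp_force: 62.4
```

```bash
python3 - <<'E'
from h import *
print(manip.state()['tool_pos'])
s=grab('side');
im=cv2.resize(s['frame'][170:350,220:380],(640,720))[:600];cv2.imwrite('pics/b.png',im)
E
```

```text
[ 0.50484746 -0.05965221  0.10729464]
```

View pics/b.png

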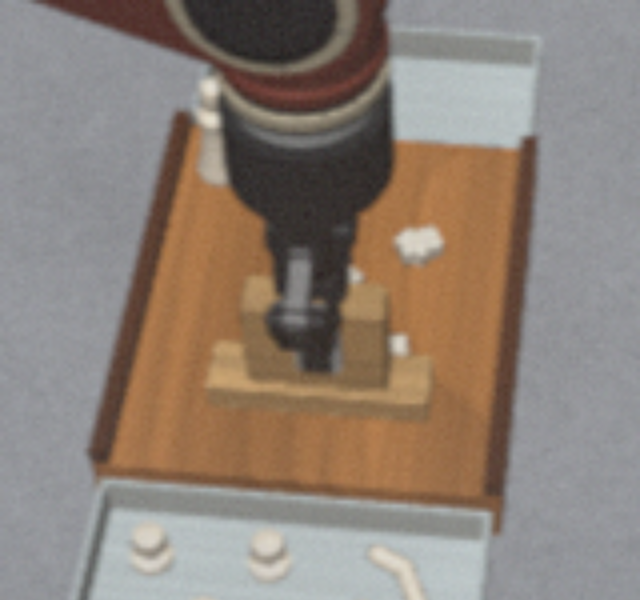

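The scraper is held level over the board's rear, with its foot's lower front edge from (207,402) to (428,418) in the crop. The figure and chips look undisturbed.

```bash
python3 - <<'E'
from h import *
s=manip.grab_frame('side')
c=np.array([.5095,.0265]);a=np.radians(-11.8);R=np.array([[np.cos(a),-np.sin(a)],[np.sin(a),np.cos(a)]])
for p in((207,402),(428,418)): print((ray(s,(220+p[0]/4,170+p[1]/4),.069)[:2]-c)@R)
print((manip.state()['tool_pos'][:2]-c)@R)
E
```

```text
[-0.04459487 -0.09901185]
[ 0.06608634 -0.09775135]
[ 0.01390101 -0.08562135]
```

Call:
play_rows(series=[[[0, 0, -0.02, 0, 0, 0, 0], [0, 0, -0.008, 0, 0, 0, 0], [0, 0, -0.002, 0, 0, 0, 0], [0, 0, 0, 0, 0, 0, 0], [0, 0, 0, 0, 0, 0, 0]]])

```text
time: 6.5
tool_pos: [0.5049, -0.0603, 0.0774]
tool_rot: [0.001, 0.102, 0.995, -0.0]
contact_force: [0.6, 0.2, -2.0]
gripper_width: 0.252
grasp_force: 62.4
```

Call:
play_rows(series=[[[0.002, 0, -0.001, 0, 0, 0, 0], [0.0016, 0.0078, 0, 0, 0, 0, 0], [0.0016, 0.0078, 0, 0, 0, 0, 0], [0.0016, 0.0078, 0, 0, 0, 0, 0], [0.0016, 0.0078, 0, 0, 0, 0, 0], [0.0016, 0.0078, 0, 0, 0, 0, 0], [0.0016, 0.0078, 0, 0, 0, 0, 0], [0.0016, 0.0078, 0, 0, 0, 0, 0], [0.0016, 0.0078, 0, 0, 0, 0, 0], [0.0016, 0.0078, 0, 0, 0, 0, 0]]])

```text
time: 7.5
tool_pos: [0.5208, 0.0108, 0.0755]
tool_rot: [-0.0, 0.102, 0.995, -0.0]
contact_force: [-0.4, -1.0, -1.9]
gripper_width: 0.25
grasp_force: 62.4
```

Call:
play_rows(series=[[[0.0016, 0.0078, 0, 0, 0, 0, 0], [0.0016, 0.0078, 0, 0, 0, 0, 0], [0.0016, 0.0078, 0, 0, 0, 0, 0], [0.0016, 0.0078, 0, 0, 0, 0, 0], [0.0016, 0.0078, 0, 0, 0, 0, 0], [0.0016, 0.0078, 0, 0, 0, 0, 0], [0, 0, 0, 0, 0, 0, 0]]])

```text
time: 8.2
tool_pos: [0.5305, 0.0579, 0.0755]
tool_rot: [0.0, 0.102, 0.995, 0.0]
contact_force: [-0.7, -0.3, -1.1]
gripper_width: 0.247
grasp_force: 62.3
```

```bash
python3 - <<'E'
from h import *
s=grab('side');
c=np.array([.5095,.0265]);a=np.radians(-11.8);R=np.array([[np.cos(a),-np.sin(a)],[np.sin(a),np.cos(a)]])
print((manip.state()['tool_pos'][:2]-c)@R)
im=cv2.resize(s['frame'][150:300,220:380],(640,600));cv2.imwrite('pics/p.png',im)
E
```

```text
[0.01413714 0.03454921]
```

View pics/p.png

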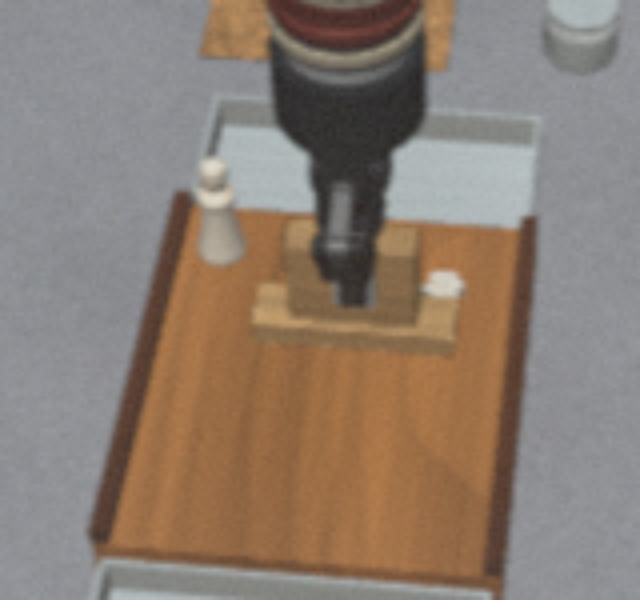

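All the chips are ahead of the foot. The figure, with its base at (220,250), stands clear of the foot's left end at (253,330). I keep pushing.

Call:
play_rows(series=[[[0.0016, 0.0078, 0, 0, 0, 0, 0], [0.0016, 0.0078, 0, 0, 0, 0, 0], [0.0016, 0.0078, 0, 0, 0, 0, 0], [0.0016, 0.0078, 0, 0, 0, 0, 0], [0.0016, 0.0078, 0, 0, 0, 0, 0], [0.0016, 0.0078, 0, 0, 0, 0, 0], [0.0016, 0.0078, 0, 0, 0, 0, 0], [0.0016, 0.0078, 0, 0, 0, 0, 0], [0.0016, 0.0078, 0, 0, 0, 0, 0]]])

```text
time: 9.15
tool_pos: [0.5449, 0.1278, 0.0756]
tool_rot: [0.0, 0.102, 0.995, 0.0]
contact_force: [-0.3, -0.3, -1.4]
gripper_width: 0.249
grasp_force: 62.3
```

Call:
play_rows(series=[[[0.0012, 0.0058, 0, 0, 0, 0, 0], [0.0012, 0.0058, 0, 0, 0, 0, 0], [0.0012, 0.0058, 0, 0, 0, 0, 0], [0.0012, 0.0058, 0, 0, 0, 0, 0], [0.0012, 0.0058, 0, 0, 0, 0, 0], [0, 0, 0, 0, 0, 0, 0], [0, 0, 0, 0, 0, 0, 0], [0, 0, 0, 0, 0, 0, 0]]])

```text
time: 9.95
tool_pos: [0.5507, 0.1559, 0.0755]
tool_rot: [-0.0, 0.103, 0.995, -0.0]
contact_force: [0.2, 0.5, -1.5]
gripper_width: 0.251
grasp_force: 62.3
```

Call:
play_rows(series=[[[0, 0, 0.02, 0, 0, 0, 0], [0, 0, 0.03, 0, 0, 0, 0], [0, 0, 0.03, 0, 0, 0, 0], [0, 0, 0.03, 0, 0, 0, 0], [0, 0, 0.02, 0, 0, 0, 0], [0, 0.02, 0, 0, 0, 0, 0], [0, 0.03, 0, 0, 0, 0, 0], [0, 0.03, 0, 0, 0, 0, 0], [0, 0.03, 0, 0, 0, 0, 0], [0, 0.03, 0, 0, 0, 0, 0]]])

```text
time: 10.95
tool_pos: [0.5506, 0.2969, 0.2055]
tool_rot: [0.0, 0.103, 0.995, -0.0]
contact_force: [1.5, 0.3, -2.2]
gripper_width: 0.253
grasp_force: 62.4
```

```bash
python3 - <<'E'
from h import *
s=grab('side');g=grab('top'); print(manip.state()['tool_pos'])
im=np.zeros((600,800,3),np.uint8); im[:,:440]=cv2.resize(s['frame'][130:300,235:360],(440,600)); im[:400,440:]=cv2.resize(g['frame'][205:315,245:345],(360,400));cv2.imwrite('pics/q.png',im)
E
```

```text
[0.5502404  0.29877787 0.20534996]
```

View pics/q.png

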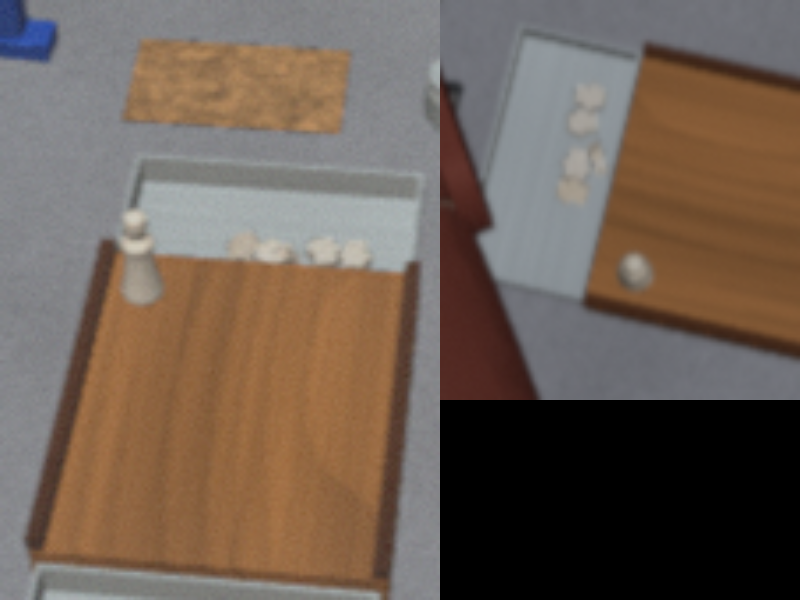

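All five chips lie in the empty tray (top crop (560–605, 85–200)), the board is clear and the figure is upright. I now return the scraper.

Call:
play_rows(series=[[[-0.006, 0.02, 0, 0, 0, -0.4, 0], [-0.007, 0.02, 0, 0, 0, -0.4, 0], [-0.006, 0.0155, 0, 0, 0, 0, 0], [0, 0, -0.03, 0, 0, 0, 0], [0, 0, -0.04, 0, 0, 0, 0], [0, 0, -0.04, 0, 0, 0, 0], [0, 0, -0.03, 0, 0, 0, 0], [0, 0, -0.01, 0, 0, 0, 0], [0, 0, 0, 0, 0, 0, 0], [0, 0, 0, 0, 0, 0, 0]]])

```text
time: 12.05
tool_pos: [0.533, 0.352, 0.0575]
tool_rot: [0.001, 0.109, 0.994, 0.001]
contact_force: [-0.7, -0.2, -1.0]
gripper_width: 0.251
grasp_force: 62.3
```

Call:
play_rows(series=[[[-0.001, 0.001, -0.005, 0, 0, 0, 0], [0, 0, -0.004, 0, 0, 0, 0], [0, 0, -0.003, 0, 0, 0, 0], [0, 0, -0.0015, 0, 0, 0, 0], [0, 0, -0.001, 0, 0, 0, 0], [0, 0, -0.0005, 0, 0, 0, 0], [0, 0, 0, 0, 0, 0, 0], [0, 0, 0, 0, 0, 0, 0]]])

```text
time: 12.85
tool_pos: [0.5308, 0.3527, 0.042]
tool_rot: [-0.0, 0.109, 0.994, -0.0]
contact_force: [-3.7, -1.6, 7.0]
gripper_width: 0.247
grasp_force: 63.5
```

Contact with the mat at 7 N; I release gently.

Call:
play_rows(series=[[[0, 0, 0, 0, 0, 0, 0.35], [0, 0, 0, 0, 0, 0, 0.5], [0, 0, 0, 0, 0, 0, 0.7], [0, 0, 0, 0, 0, 0, 0.9], [0, 0, 0, 0, 0, 0, 0.9], [0, 0, 0, 0, 0, 0, 0.9]]])

```text
time: 13.45
tool_pos: [0.5307, 0.3526, 0.0404]
tool_rot: [-0.0, 0.109, 0.994, -0.0]
contact_force: [0.7, -0.2, 0.3]
gripper_width: 0.899
grasp_force: 0.0
```

Call:
play_rows(series=[[[0, 0, 0.01, 0, 0, 0, 0.9], [0, 0, 0.02, 0, 0, 0, 0.9], [0, 0, 0.03, 0, 0, 0, 0.9], [0, 0, 0.03, 0, 0, 0, 0.9], [0, 0, 0.04, 0, 0, 0, 0.9], [0, 0, 0.04, 0, 0, 0, 0.9], [-0.03, 0.02, 0.01, 0, 0, 0, 0.9], [-0.04, 0.03, 0, 0, 0, 0, 0.9], [-0.04, 0.03, 0, 0, 0, 0, 0.9], [-0.04, 0.03, 0, 0, 0, 0, 0.9]]])

```text
time: 14.45
tool_pos: [0.3795, 0.4635, 0.2219]
tool_rot: [0.001, 0.11, 0.994, 0.001]
contact_force: [0.1, 0.6, -0.7]
gripper_width: 0.902
grasp_force: 0.0
```

Call:
play_rows(series=[[[-0.04, 0.03, 0, 0, 0, 0, 0.9], [-0.04, 0.03, 0, 0, 0, 0, 0.9], [-0.04, 0.03, 0, 0, 0, 0, 0.9], [-0.03, 0.02, 0, 0, 0, 0, 0.9], [0, 0, 0, 0, 0, 0, 0.9], [0, 0, 0, 0, 0, 0, 0.9]]])

```text
time: 15.05
tool_pos: [0.2302, 0.5729, 0.2212]
tool_rot: [0.0, 0.108, 0.994, 0.0]
contact_force: [0.1, -0.3, -0.3]
gripper_width: 0.902
grasp_force: 0.0
```

```bash
python3 - <<'E'
from h import *
s=grab('side');g=grab('top'); print(manip.state()['tool_pos'],manip.state()['contact_force'])
im=np.zeros((600,800,3),np.uint8); im[:300]=cv2.resize(s['frame'][80:230,200:460],(800,462))[80:380]; im[300:,:560]=cv2.resize(g['frame'][185:335,150:430],(560,300));cv2.imwrite('pics/z.png',im)
E
```

```text
[0.231577   0.57218695 0.22096549] [ 1.0168827  -0.25226372 -0.87319384]
```

View pics/z.png

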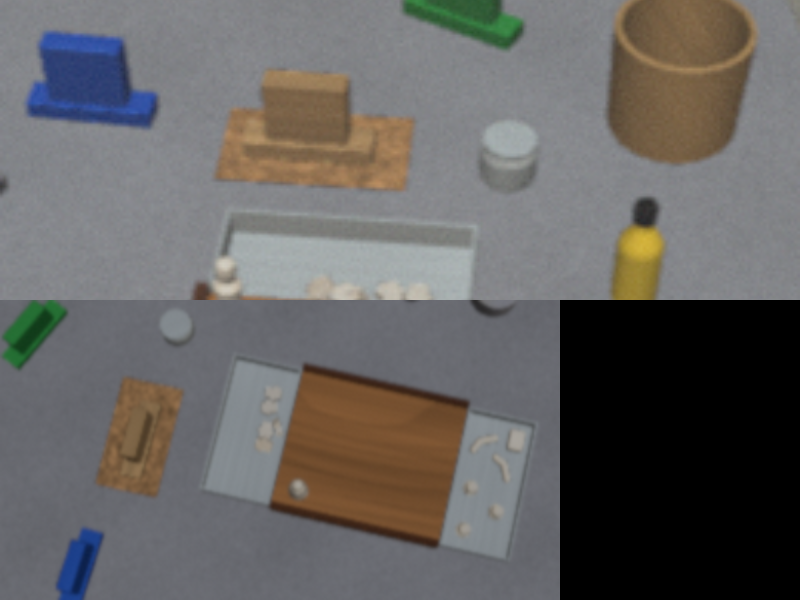

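The scraper stands upright on its mat, all five chips are in the empty tray, the figure has not moved and the gripper is clear.

```bash
python3 -c "
from plant import manip
print(manip.job_done())"
```

```text
the job is handed in; nothing more can be done
None
```

I pushed all five chips into the empty tray with the scraper and stood it upright on its mat again, and in the last camera views the figure and the rest in view looked undisturbed; the job is handed in at about 15 s of the 54 s allowed.

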